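Ratchet the drawbar nut tight between the bracket cheeks

ROBOT

A 7-joint arm with a two-finger parallel gripper is mounted at the origin on the work surface. World frame = base frame: x ahead of the robot, y to its left, z up, the work surface at z = 0. Lengths are in mm, angles in rad, forces in N, time in s.
With the tool pointing down it reaches from about 425 to 950 mm from the base axis. Payload 4.7 kg.
Tool frame: the origin (TCP) lies at the very end of the fingers, on their centre line; the grasp point (between the pads) lies 19 mm behind it; z points along the fingers, y is the direction in which the jaws open and shut (so a half turn about z gives the same grasp; the last joint's range is limited). The gripper opens to 85 mm and grips with 20 to 120 N. Pads are 22 mm wide; open, the fingers measure 114 mm over their backs; the gripper's body (76 mm by 85 mm) begins 54 mm behind the grasp point. The pads swing forward as they close: fully open they stand 13 mm farther back than shut.
Start: joints at [1.109, 0.469, -0.049, 1.532, 0.024, 1.141, -0.082], TCP at [283.151, -612.759, 231.335] pointing down, gripper open.
Joint ranges: [-2.59, 2.59], [-0.33, 1.99], [-1.39, 1.29], [0.1, 2.45], [-1.04, 4.18], [0.21, 1.99], [-2.66, 2.66]. Speed limits (rad/s): [2.57, 2.57, 3.14, 3.14, 3.14, 3.14, 3.14].

INTERFACE

Orientations are given as [roll, pitch, yaw] about the fixed x, y, z axes, in that order (R = Rz(yaw) Ry(pitch) Rx(roll)).
In Python, from rig import bot gives the robot as it stands.
- The arm moves only by the tool move_arm, never from a script. Its arguments are lists of equal length, an entry for each row: "linear": the shift along the tool's x, y, z in cm, a list of three; "dr": the turn, a rotation vector about the tool's x, y, z in rad, a list of three; "claw": the finger opening in cm, from 0 to 8.54. A call has 1 to 8 rows; each row shifts and turns the pose as measured when the row begins, along the tool's axes as they then stand; what a row does not reach is not made up. A row lasts 1/10 s, in which the tool goes at most 50 mm and 8.59 degrees, less where a joint would pass 70% of its speed; a pose out of reach is approached as far as the arm can. A call with a gripper value outside its range is refused whole. The fingers move at their own pace and stop on an object; the grip force is fixed at half the most. Time passes only in rows, so rows that do not move let the fingers close. It gives the time, the measured TCP pose, the force and the opening at its end, in the units of the state.
- bot.get_obs(): the state, without advancing time (a new reading comes with each control period).
- bot.camera(name): name is "side" or "top"; returns the picture (420x560x3 uint8, blue, green, red); there is no depth.
- bot.camera_params(name): a dict with "fx", "fy", "cx", "cy" (pixels), "k1" (the pictures are not rectified: a ray, as slopes to the right and down, at radius r is drawn at 1 + k1 r^2 times it, then the intrinsics apply), "T" (4x4, takes a point from camera to world coordinates). Camera axes: x right, y down, z forward; pixel columns grow to the right and rows downward; lengths in mm; the calibration is good to about 2 mm. A picture is of the moment at which its call begins. camera_params takes no time and is no camera call.
- bot.hand_in(): hands the job in, once; it reports no verdict.
Trained networks look in the newest picture that a camera, given by its name, has taken for a name from the list of things; names that differ only in an ending like _2 or _b are one class to them, and where a whole thing is asked for, a point or a joint stands for the part that bears it (a point fixed in the world has none). Each returns a list of dicts, best first, with "conf" (0 to 1); they miss things now and then, are a little off and sometimes report something else, mostly with a low value. They report only what shows in the picture. A call takes as long as a camera call. They do not tell look-alikes from the thing itself.
- bot.recognise(camera, query): "xy" ([column, row] in pixels, amid what is visible of it).
The state is a dict: "time_s": time; "joint_positions": joint angles; "dq": joint speeds; "joint_torque": joint torques, N m; "tool_pos": TCP position; "tool_rot": TCP orientation; "contact_force": force on the tool from outside, world axes, zero at the start; "moment": the same for the moment, N m; "grip_width": finger opening in mm.
Only numpy, scipy, OpenCV 4.12 (cv2) and the standard library are available. Lean on these libraries where they do the work, as an engineer would, in place of code of your own. Each camera call takes 0.05 s, during which the arm holds its last target.

TASK

Take the big ring spanner and tighten the nut on the green drawbar bracket until it comes up on its stop, then pull it firmly tight, to about 1.2 newton metres: the cheeks block a full turn, so swing the spanner clockwise, lift it off, bring it back, reseat it over the nut and swing again. Work by feel: stop pulling once it is that tight, never wrench or jam the spanner harder than that on nut or bracket, do not turn the nut with the fingers, and leave the other things on the bench where they are. Then lay the spanner flat on the bench, clear of the bracket.

Things in the scene. Friction and masses are not known exactly. Their poses are not given: they have to be found in the camera images.
- spanner: the big ring spanner, plain steel, loose, about 0.4 kg: six-sided ring head (55 mm across flats; hexagonal through hole 38.6 mm across flats) and a straight bar handle 14 mm wide, ending 201 mm from the ring's centre, all 18 mm thick. Origin on the underside below the ring's centre; x runs along the handle, z up; two flats of the hole face along x.
- spanner_ring (a point): centre of the big spanner's ring, half-way up (9 mm above its underside); axes as the spanner's. It starts lying flat left or right of the bracket (a smaller spanner lies on the other side), handle towards the robot.
- spanner_grip (a point): a good place to grip the big spanner: on the centre line of its bar, 105 mm from the ring's centre, half-way up the 18 mm high bar; same axes
- bracket: drawbar bracket, fixed; origin at bench level under the stud, x away from the robot along the green drawbar, open end to -x. Base plate 120 x 125 mm, 30 mm high; two cheeks along x, inner faces at y = +-45 mm, from x = -35 to +45 mm, 85 mm high. A seated spanner, handle towards -x, can swing about 0.78 rad either side of -x before its bar strikes a cheek.
- stud (a point): axis of the bracket's fixed stud at the level of the nut's underside, 34 mm above the bench; axes as the bracket's. The stud is 16 mm thick and ends 66 mm above the bench, 12 mm above the nut: a ring lifted 20 to 30 mm clears the nut but stays round the stud.
- nut (a point): the hexagonal steel nut on the stud, 36 mm across flats, 20 mm high, the top 8 mm tapered; this point is its underside's centre, two flats facing along its x. It sits on a 52 mm washer that turns with it; a seated ring rests on that washer. The ring drops over the nut with its x axis at the nut's x plus any multiple of 60 degrees, with about 8 degrees of play either way.
- nut_turn (a joint): turn of the nut, rad, growing clockwise seen from above as it tightens (the nut's x axis is at minus this angle from the bracket's x). It turns stiffly, about 0.35 N m, and stays where left. Somewhere between 2.4 and 2.8 it comes up on a hard stop, which must be felt; there 1.2 N m is about 11 N across the handle at 105 mm, and 1 mm more of handle travel adds about 0.15 N m. It starts between 0.6 and 1.0.
- small_spanner: a bystander: a smaller ring spanner (19 mm hole, 10 mm thick, 140 mm long) lying on the other side of the bracket; too small for the nut; origin under its ring's centre, x along its handle
- washer: a bystander: a loose dark steel washer, 52 mm across, 6 mm thick, lying in front of the bracket (under the swing of the handle); origin under its centre
- socket: a bystander: a steel socket, a tube 34 mm across and 40 mm high, standing left behind the bracket; origin under its centre
- tape: a bystander: a yellow tape measure 60 x 35 x 55 mm, right behind the bracket; origin under its centre
- tin: a bystander: a tin 80 mm across and 110 mm high, far left; origin under its centre
- hammer: a bystander: a hammer lying at the right side of the robot
- shackle: a bystander: a dark steel shackle about 105 mm long, 16 mm high, far right; origin at bench level
Not all that is in view belongs to the job. What is shaped like the spanner but yellow is not meant.

How it is judged (in metres and radians):
On the way, in this order (a step that is already met when the one before it is completed fails the run):
1. the big spanner's ring is seated over the nut (centre within 4 mm of the nut's axis and at most 15 mm above the nut's underside) (horizontal distance between spanner_ring and nut below 0.004 m and z of spanner_ring in the frame of nut below 0.015 m), for 0.2 s.
2. the nut is on its stop (2.44 rad or more) and pulled firmly tight with the spanner seated on it (at least 60 N between spanner and nut, which is about 0.75 N m) (value of joint nut_turn above 2.44 rad and contact force between spanner and bracket above 60 N and horizontal distance between spanner_ring and nut below 0.006 m and z of spanner_ring in the frame of nut below 0.016 m), for 0.1 s.
At the end, for the whole second after the job is handed in: the nut is still tight (2.4 rad or more), and the spanner lies flat and still on the bench (both its points below 15 mm, tilt below 0.08 rad), its ring and grip points at least 110 mm from the stud (value of joint nut_turn above 2.4 rad and height (world z) of each of spanner_ring, spanner_grip below 0.015 m and angle between spanner_ring's own z axis and vertical below 0.08 rad and horizontal distance between each of spanner_ring, spanner_grip and stud above 0.11 m and linear speed of spanner below 0.02 m/s); the robot touches nothing.
It fails at once if the spanner is wrenched or jammed against the nut or bracket with more than 150 N (about 1.8 N m on the nut) (contact force between spanner and bracket above 150 N).
It fails at once if the fingers press on the nut or the bracket (more than 3 N) (contact force between the fingers and bracket above 3 N).
It fails at once if another thing on the bench is moved by more than 20 mm (distance of any of small_spanner, washer, socket, tape, tin, shackle, hammer from where it was at the start of the episode above 0.02 m).
It also fails if it takes over 70 s, if anything falls off the work surface, if the arm or the gripper's body presses on something with over 40 N, if the wrist force passes 120 N, or if a joint passes its speed limit or range.

## Working session

There is one attempt and no reset: what is moved stays moved. The work goes in short steps, Python scripts to look and compute and a tool call to move; the robot and the scene stay as the last step left them, time stands still between calls to the robot, and variables do not carry over. Pictures are saved under pics/ and viewed, and the job is handed in when it is done.

Besides the shell and the picture viewer there is one more tool, called after "Request:" as name(argument=value, ...) on one line, values as JSON. move_arm: Moves the arm, as the interface text tells. Its arguments: {"type":"object","properties":{"linear":{"type":"array"},"dr":{"type":"array"},"claw":{"type":"array"}},"required":["linear","dr","claw"]}

```bash
ls; mkdir -p pics; python3 - <<'E'
from rig import bot
import cv2
o=bot.get_obs();print(o)
for n in("side","top"):
    im=bot.camera(n);cv2.imwrite(f"pics/{n}0.png",im)
    p=bot.camera_params(n);print(n,p)
for q in("spanner","bracket","nut","small_spanner","washer"):
    for n in("side","top"):
        print(q,n,bot.recognise(n,q)[:4])
E
```

```text
pics
{'time_s': 0.0, 'joint_positions': array([ 1.10909368,  0.46946715, -0.04858851,  1.53370744,  0.02410252,
        1.14100742, -0.08230919]), 'dq': array([ 2.12751901e-04, -2.60528151e-03, -8.64074785e-04, -3.33424711e-04,
       -3.37414755e-04, -8.73656213e-05,  3.00013577e-04]), 'joint_torque': array([-5.31954756e-04, -5.10310543e+01, -4.63506812e-02, -2.37712598e+01,
        1.08572608e-02,  7.61256233e-03, -1.02465842e-05]), 'tool_pos': array([ 282.86179149, -612.21879067,  230.23835603]), 'tool_rot': array([-3.13959064e+00,  7.97219338e-05,  4.32820782e-01]), 'contact_force': array([0.82505531, 0.17467644, 0.09696094]), 'moment': array([0.00269665, 0.07010331, 0.00881441]), 'grip_width': 85.37062804677079}
side {'fx': 501.81535216539487, 'fy': 501.81535216539487, 'cx': 270.31706966517663, 'cy': 214.2516481497592, 'k1': 0.028247435108737937, 'T': array([[ 7.29504916e-01, -5.14060829e-01,  4.51180720e-01,
        -2.71891120e+02],
       [-6.83946126e-01, -5.54376590e-01,  4.74219668e-01,
        -7.77677695e+02],
       [ 6.34627309e-03, -6.54528884e-01, -7.56010360e-01,
  
[... 488 characters left out ...]
1.10235298e+03],
       [ 0.00000000e+00,  0.00000000e+00,  0.00000000e+00,
         1.00000000e+00]])}
spanner side [{'xy': [188.1, 219.8], 'conf': 0.71}, {'xy': [332.4, 269.3], 'conf': 0.69}]
spanner top [{'xy': [210.9, 278.0], 'conf': 0.85}, {'xy': [373.2, 184.9], 'conf': 0.69}]
bracket side [{'xy': [303.3, 164.2], 'conf': 0.61}]
bracket top [{'xy': [250.8, 145.8], 'conf': 0.56}, {'xy': [372.2, 189.2], 'conf': 0.18}]
nut side []
nut top [{'xy': [251.5, 152.7], 'conf': 0.51}]
small_spanner side []
small_spanner top [{'xy': [172.3, 173.3], 'conf': 0.55}]
washer side [{'xy': [260.7, 224.4], 'conf': 0.62}]
washer top [{'xy': [268.1, 214.7], 'conf': 0.78}, {'xy': [250.7, 150.7], 'conf': 0.58}]
```

View pics/top0.png

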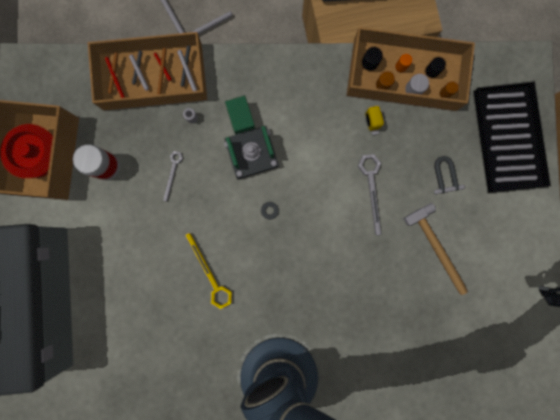

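View pics/side0.png

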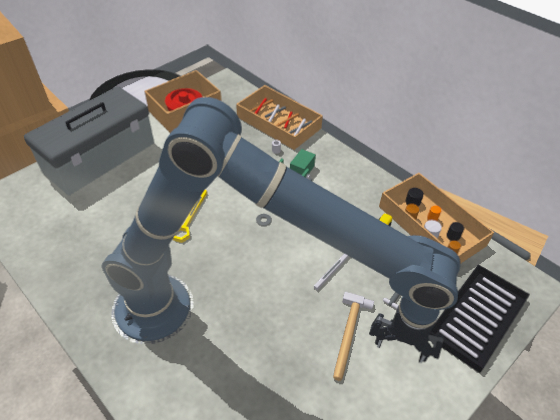

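```bash
python3 - <<'E'
import cv2
im=cv2.imread("pics/top0.png");cv2.imwrite("pics/top0c.png",cv2.resize(im[100:300,150:410],None,fx=3,fy=3,interpolation=cv2.INTER_CUBIC))
im=cv2.imread("pics/side0.png");cv2.imwrite("pics/side0c.png",cv2.resize(im[110:310,140:400],None,fx=3,fy=3,interpolation=cv2.INTER_CUBIC))
E
```

```text
(no output)
```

View pics/top0c.png

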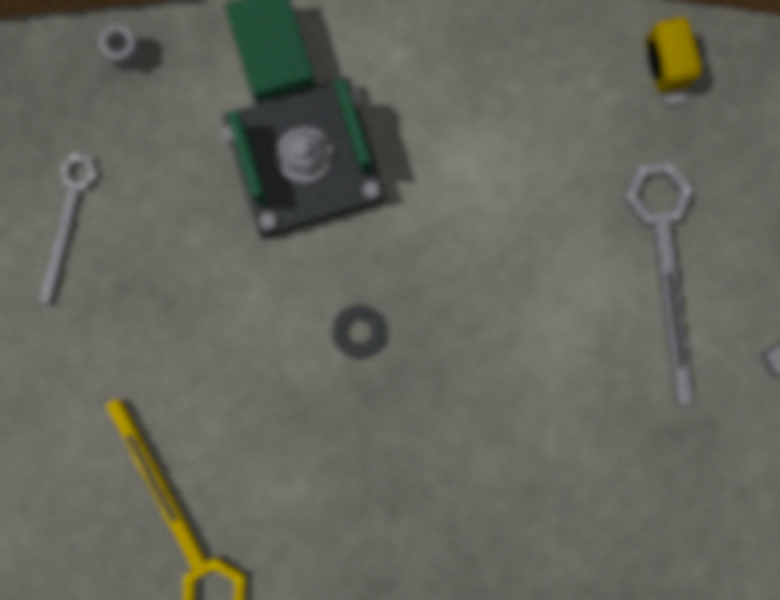

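View pics/side0c.png

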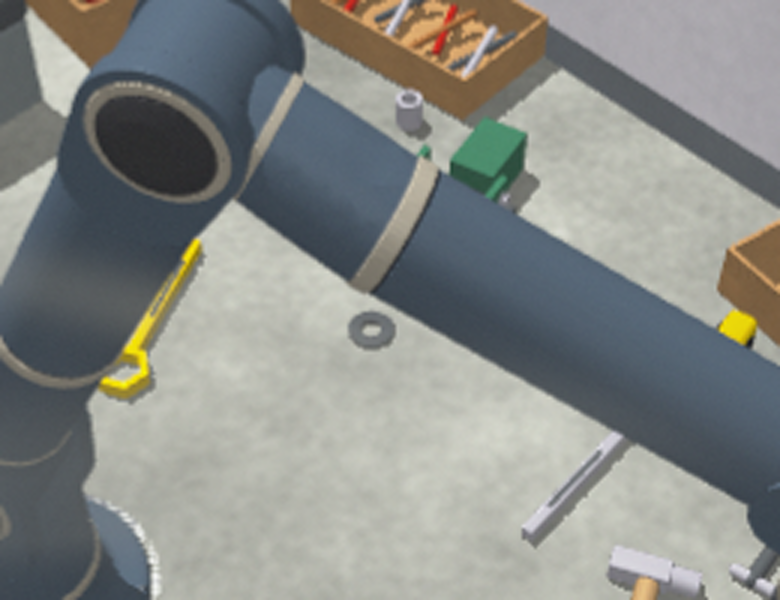

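Candidates: the steel spanner, ring at (370,165) and handle end at (378,233), fits the big ring spanner on size and colour. The small steel one at (176,157)–(166,200) is too small, and the yellow one at (220,297) is excluded. The enlarged crop confirms this. Next I fit poses.

```bash
cat > h.py <<'E'
import numpy as np, cv2
from scipy.optimize import minimize
def proj(p,P):
    P=np.atleast_2d(P).astype(float);T=p["T"];c=(P-T[:3,3])@T[:3,:3]
    s=c[:,:2]/c[:,2:];r2=(s**2).sum(1,keepdims=True);s=s*(1+p["k1"]*r2)
    return s*[p["fx"],p["fy"]]+[p["cx"],p["cy"]]
def unproj(p,uv,z):
    d=(np.array(uv,float)-[p["cx"],p["cy"]])/[p["fx"],p["fy"]];s=d.copy()
    for _ in range(10): s=d/(1+p["k1"]*(s**2).sum())
    v=p["T"][:3,:3]@np.array([*s,1]);o=p["T"][:3,3];return o+v*(z-o[2])/v[2]
def hexa(af): 
    a=np.arange(6)*np.pi/3+np.pi/6;return af/2/np.cos(np.pi/6)*np.c_[np.cos(a),np.sin(a)]
def place(xy,x,y,a):
    c,s=np.cos(a),np.sin(a);return xy@np.array([[c,s],[-s,c]])+[x,y]
S=8
def mask(p,polys,roi):
    # polys: list of (Nx3, val)
    x0,y0,x1,y1=roi;m=np.zeros(((y1-y0)*S,(x1-x0)*S),np.float32)
    for P,v in polys:
        uv=proj(p,P);q=((uv+0.5-[x0,y0])*S-0.5)
        cv2.fillPoly(m,[np.round(q*16).astype(np.int32)],v,shift=4)
    m=cv2.GaussianBlur(m,(0,0),S*0.6)
    return cv2.resize(m,(x1-x0,y1-y0),interpolation=cv2.INTER_AREA)
def z3(xy,z): return np.c_[xy,np.full(len(xy),z)]
def spanner_polys(x,y,a,zb=0):
    h=zb+18
    bar=np.array([[25,-7],[201,-7],[201,7],[25,7.]])
    L=[]
    for z in (zb+9,h):
        L+= [(z3(place(bar,x,y,a),z),1.0),(z3(place(hexa(55),x,y,a),z),1.0)]
    L.append((z3(place(hexa(38.6),x,y,a),h),0.0)); 
    return L
def ncc(a,b):
    a=a-a.mean();b=b-b.mean();return (a*b).sum()/np.sqrt((a*a).sum()*(b*b).sum())
def fit_spanner(p,im,g,zb=0,roi=None):
    gray=cv2.cvtColor(im,cv2.COLOR_BGR2GRAY).astype(np.float32)
    if roi is None:
        uv=proj(p,spanner_polys(*g,zb)[0][0]);uv=np.r_[uv,proj(p,spanner_polys(*g,zb)[1][0])]
        lo=uv.min(0)-8;hi=uv.max(0)+8;roi=[int(lo[0]),int(lo[1]),int(hi[0]),int(hi[1])]
    I=gray[roi[1]:roi[3],roi[0]:roi[2]]
    f=lambda v:-ncc(mask(p,spanner_polys(v[0],v[1],v[2]/100,zb),roi),I)
    best=None
    r=minimize(f,[g[0],g[1],g[2]*100],method="Nelder-Mead",options=dict(initial_simplex=np.array([[g[0],g[1],g[2]*100]]*4)+np.array([[0,0,0],[6,0,0],[0,6,0],[0,0,6.]]),xatol=.02,fatol=1e-5))
    return r.x[0],r.x[1],r.x[2]/100,-r.fun
E
python3 - <<'E'
from h import *; from rig import bot
p=bot.camera_params("top");im=cv2.imread("pics/top0.png")
a=unproj(p,(370,164.7),18);b=unproj(p,(378,233.3),18);print(a,b,np.linalg.norm(a-b))
d=(b-a);g=(a[0],a[1],np.arctan2(d[1],d[0]))
s=fit_spanner(p,im,g);print(s)
print("washer",unproj(p,(150+360/3,100+332/3),6))
for z in(34,54,66):print(z,unproj(p,(150+304/3,100+152/3),z))
roi=[140,90,420,250];v=im.copy()
big=cv2.resize(im[120:200,210:290],None,fx=9,fy=9,interpolation=cv2.INTER_CUBIC)[:600,:720]
cv2.imwrite("pics/br.png",big)
v=cv2.resize(im,None,fx=6,fy=6,interpolation=cv2.INTER_CUBIC)
for P,_ in spanner_polys(*s[:3])[2:]:
    cv2.polylines(v,[np.round((proj(p,P)+.5)*6-.5).astype(int)],True,(0,0,255))
cv2.imwrite("pics/sp.png",v[145*6:245*6,330*6:430*6])
E
```

```text
[ 585.24304424 -260.24659225   18.        ] [ 392.09480764 -277.7207254    18.        ] 193.93706873834873
(np.float64(589.902977827001), np.float64(-258.4038170592268), np.float64(-3.198767278337284), np.float64(0.2766696512699127))
washer [458.54556327  22.75235876   6.        ]
34 [624.47523129  72.91586138  34.        ]
54 [619.96212861  71.47094977  54.        ]
66 [617.254267   70.6040028  66.       ]
```

View pics/sp.png

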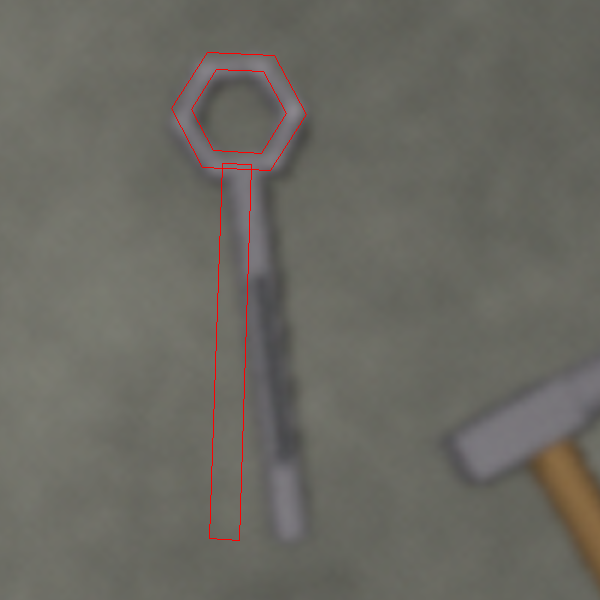

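View pics/br.png

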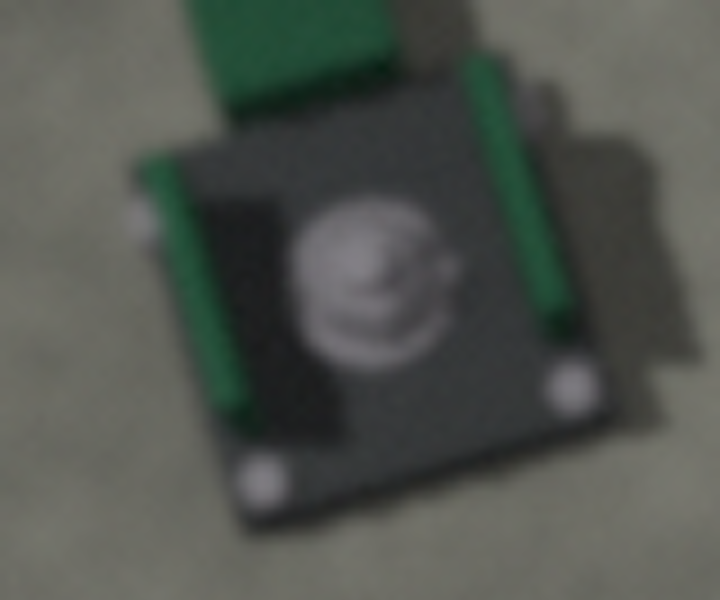

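```bash
cat >> h.py <<'E'
def sp2(x,y,a,zb=0):
    L=spanner_polys(x,y,a,zb);h=zb+18
    L.insert(-1,(z3(place(np.array([[74,-4],[170,-4],[170,4],[74,4.]]),x,y,a),h),0.0))
    return L
def fit2(p,im,g,zb=0):
    ch=im.astype(np.float32);gray=ch.mean(2)+2*(ch[...,2]-ch[...,1])+(ch[...,0]-ch[...,1])
    uv=np.vstack([proj(p,P) for P,_ in sp2(*g,zb)]);lo=uv.min(0)-7;hi=uv.max(0)+7;roi=[int(lo[0]),int(lo[1]),int(hi[0]),int(hi[1])]
    I=gray[roi[1]:roi[3],roi[0]:roi[2]]
    f=lambda v:-ncc(mask(p,sp2(v[0],v[1],v[2]/100,zb),roi),I)
    v0=np.array([g[0],g[1],g[2]*100])
    for s in (5,2):
        r=minimize(f,v0,method="Nelder-Mead",options=dict(initial_simplex=v0+np.array([[-s,-s,-s/2],[s,-s/2,0],[0,s,-s/2],[0,0,s.]]),xatol=.02,fatol=1e-6));v0=r.x
    return r.x[0],r.x[1],r.x[2]/100,-r.fun
def overlay(p,im,polys,roi,f,fn):
    x0,y0,x1,y1=roi;v=cv2.resize(im[y0:y1,x0:x1],None,fx=f,fy=f,interpolation=cv2.INTER_CUBIC)
    for P,_ in polys: cv2.polylines(v,[np.round((proj(p,P)+.5-[x0,y0])*f-.5).astype(int)],True,(0,0,255))
    cv2.imwrite(fn,v)
def circ(r): a=np.arange(40)*np.pi/20;return r*np.c_[np.cos(a),np.sin(a)]
def bracket_polys(x,y,a,t=7):
    L=[(z3(place(np.array([[-60,-62.5],[60,-62.5],[60,62.5],[-60,62.5]]),x,y,a),30),0)]
    for s in(1,-1): L.append((z3(place(np.array([[-35,45*s],[45,45*s],[45,(45+t)*s],[-35,(45+t)*s]]),x,y,a),85),0))
    L+=[(z3(place(circ(26),x,y,a),34),0),(z3(place(circ(8),x,y,a),66),0)]
    return L
E
python3 - <<'E'
from h import *; from rig import bot
p=bot.camera_params("top");im=cv2.imread("pics/top0.png")
s=fit2(p,im,(585,-260,-3.051));print(s)
overlay(p,im,sp2(*s[:3]),[330,145,430,245],6,"pics/sp2.png")
# bracket: base corners front from bigger crop
c=lambda u,v:((u+.5)/9-.5+210,(v+.5)/9-.5+120)
fl=unproj(p,c(247,527),30);fr=unproj(p,c(615,425),30);bl=unproj(p,c(137,160),30)
print(fl,fr,bl,np.linalg.norm(fl-fr),np.linalg.norm(fl-bl))
wc=unproj(p,c(370,287),34);print("wc",wc)
d=fl-fr;a=np.arctan2(-d[0],d[1]);print("yaw",a)
overlay(p,im,bracket_polys(wc[0],wc[1],a),[210,120,290,187],9,"pics/br2.png")
E
```

```text
Traceback (most recent call last):
  File "h.py", line 56
    r=minimize(f,v0,method="Nelder-Mead",options=dict(initial_simplex=v0+np.array([[-s,-s,-s/2],[s,-s/2,0],[0,s,-s/2],[0,0,s.]]),xatol=.02,fatol=1e-6));v0=r.x
                                                                                                                             ^
SyntaxError: invalid syntax
```

```bash
sed -i 's/,s\.\]\])/,s]])/' h.py
python3 - <<'E'
from h import *; from rig import bot
p=bot.camera_params("top");im=cv2.imread("pics/top0.png")
s=fit2(p,im,(585,-260,-3.051));print(s)
overlay(p,im,sp2(*s[:3]),[330,145,430,245],6,"pics/sp2.png")
c=lambda u,v:((u+.5)/9-.5+210,(v+.5)/9-.5+120)
fl=unproj(p,c(247,527),30);fr=unproj(p,c(615,425),30);bl=unproj(p,c(137,160),30)
print(fl,fr,bl,np.linalg.norm(fl-fr),np.linalg.norm(fl-bl))
wc=unproj(p,c(370,287),34);print("wc",wc)
d=fl-fr;a=np.arctan2(-d[0],d[1]);print("yaw",a)
overlay(p,im,bracket_polys(wc[0],wc[1],a),[210,120,290,187],9,"pics/br2.png")
E
```

```text
(np.float64(588.8668411952251), np.float64(-257.55309614449015), np.float64(-3.038941804476242), np.float64(0.7162850499153137))
[548.38630066 113.29872788  30.        ] [579.3391305   -0.63028452  30.        ] [663.69180888 147.35342142  30.        ] 118.05887320132005 120.22929084944306
wc [622.29674559  74.77832131  34.        ]
yaw 0.26528189066497054
```

View pics/sp2.png

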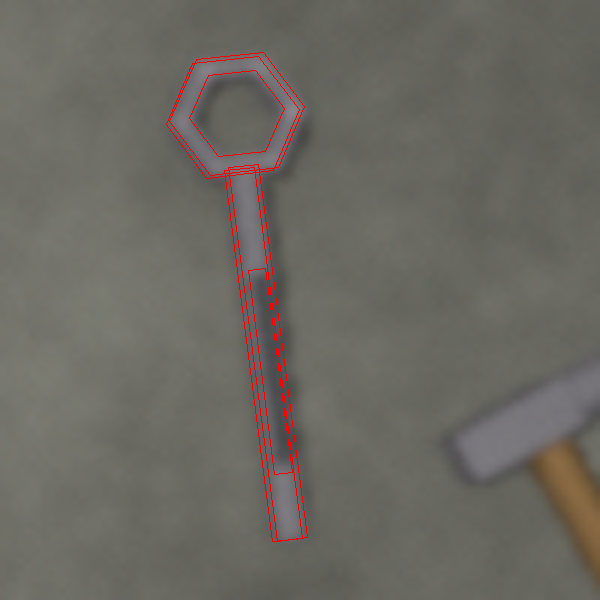

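View pics/br2.png

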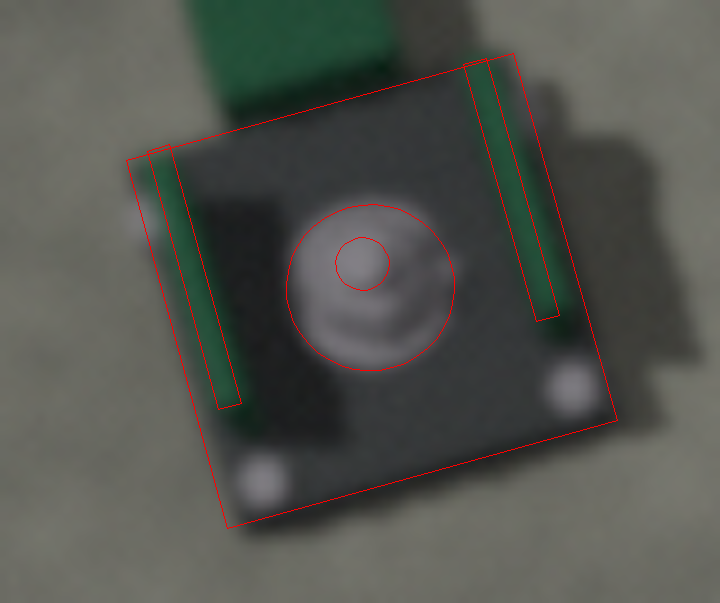

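Request:
move_arm(linear=[[3.5,-2.5,0],[3.5,-2.5,0],[3.5,-2.5,0],[3.5,-2.5,0],[3.5,-2.5,0],[3.5,-2.5,0],[3.5,-2.5,0],[3.5,-2.5,0]], dr=[[0,0,0],[0,0,0],[0,0,0],[0,0,0],[0,0,0],[0,0,0],[0,0,0],[0,0,0]], claw=[8.5,8.5,8.5,8.5,8.5,8.5,8.5,8.5])

```text
time_s: 1.4
tool_pos: [455.2, -312.3, 230.5]
tool_rot: [3.136, 0.003, 0.416]
contact_force: [1.1, 0.4, 0.7]
grip_width: 84.8
```

```bash
cat > go.py <<'E'
# usage: go.py x y z yaw -> tool-frame delta (cm) and dr
import sys;from rig import bot;import numpy as np;from scipy.spatial.transform import Rotation as Ro
o=bot.get_obs();x,y,z,w=map(float,sys.argv[1:5])
R=Ro.from_euler("xyz",o["tool_rot"]);Rt=Ro.from_euler("xyz",[np.pi,0,w])
print("t",round(o["time_s"],2),"pos",o["tool_pos"].round(1),"rot",o["tool_rot"].round(3),"F",o["contact_force"].round(1),"w",round(o["grip_width"],1))
print("lin cm",(R.inv().apply(np.array([x,y,z])-o["tool_pos"])/10).round(2),"dr",(R.inv()*Rt).as_rotvec().round(3),"q",o["joint_positions"].round(2))
E
python3 go.py 479.5 -268.8 60 0.103
```

```text
t 1.4 pos [ 455.2 -312.3  230.5] rot [3.136e+00 3.000e-03 4.160e-01] F [1.1 0.4 0.7] w 84.8
lin cm [ 4.03 -3.1  17.02] dr [0.006 0.002 0.313] q [ 0.67  0.28 -0.18  1.82  0.06  1.04 -0.69]
```

Request:
move_arm(linear=[[1.4,-1,3],[1.5,-0.8,3.5],[1.2,-0.5,3.5],[0.5,-0.2,2]], dr=[[0,0,0.1],[0,0,0.1],[0,0,0.1],[0,0,0]], claw=[7,6,5,5])

```text
time_s: 1.8
tool_pos: [500.9, -268.1, 112.9]
tool_rot: [3.13, -0.013, 0.116]
contact_force: [-0.2, 0.2, 0.2]
grip_width: 49.7
```

```bash
python3 go.py 479.5 -268.8 60 0.103; python3 - <<'E'
from h import *; from rig import bot
for n in("side","top"): cv2.imwrite(f"pics/{n}1.png",bot.camera(n))
im=cv2.imread("pics/side1.png");cv2.imwrite("pics/side1c.png",cv2.resize(im[130:210,250:350],None,fx=7,fy=7,interpolation=cv2.INTER_CUBIC))
E
```

```text
t 1.8 pos [ 500.9 -268.1  112.9] rot [ 3.13  -0.013  0.116] F [-0.2  0.2  0.2] w 49.7
lin cm [-2.2  -0.24  5.26] dr [ 0.012 -0.013  0.013] q [ 0.52  0.43 -0.14  1.91  0.09  0.79 -1.12]
```

View pics/side1.png

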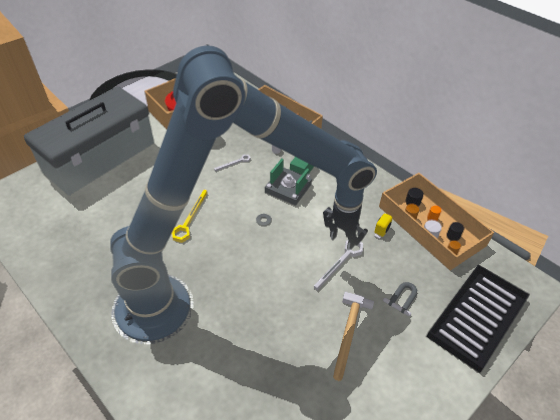

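View pics/side1c.png

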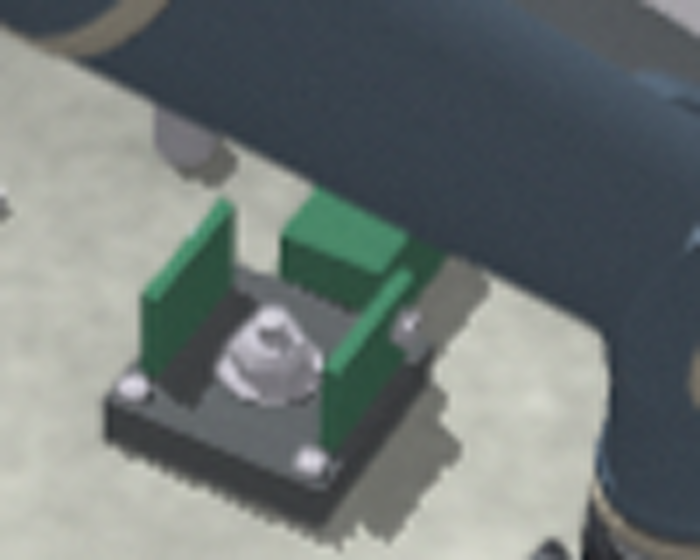

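View pics/top1.png

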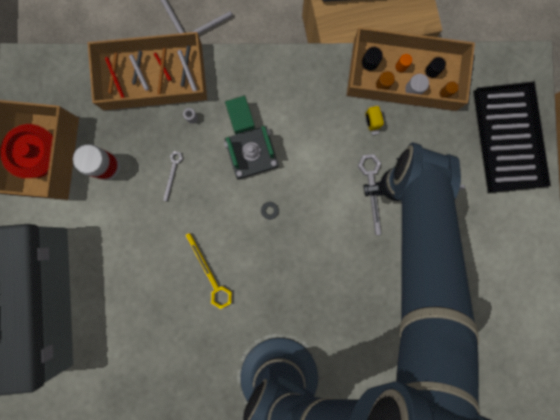

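Request:
move_arm(linear=[[-1.1,-0.1,2.5],[-1.1,-0.1,2.5],[0,0,2]], dr=[[0.01,-0.01,0.01],[0,0,0],[0,0,0]], claw=[5,5,5])

```text
time_s: 2.2
tool_pos: [481.6, -272.6, 46.6]
tool_rot: [3.134, -0.01, 0.107]
contact_force: [-0.7, -0.1, -0.0]
grip_width: 50.1
```

```bash
python3 go.py 479.5 -268.8 4 0.103; python3 - <<'E'
from h import *; from rig import bot
p=bot.camera_params("side");im=cv2.imread("pics/side1.png")
overlay(p,im,bracket_polys(623,74.5,.265),[250,130,350,210],7,"pics/br3.png")
s=(588.9,-257.6,-3.039)
overlay(p,im,sp2(*s),[300,220,400,300],7,"pics/sp3.png")
E
```

```text
t 2.2 pos [ 481.6 -272.6   46.6] rot [ 3.134 -0.01   0.107] F [-0.7 -0.1 -0. ] w 50.1
lin cm [-0.21 -0.43  4.26] dr [ 0.007 -0.01   0.004] q [ 0.54  0.5  -0.13  1.99  0.1   0.65 -1.12]
```

View pics/br3.png

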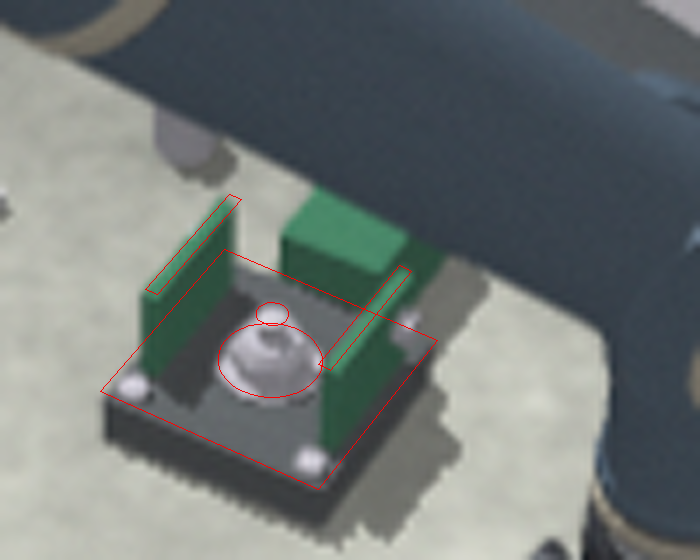

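View pics/sp3.png

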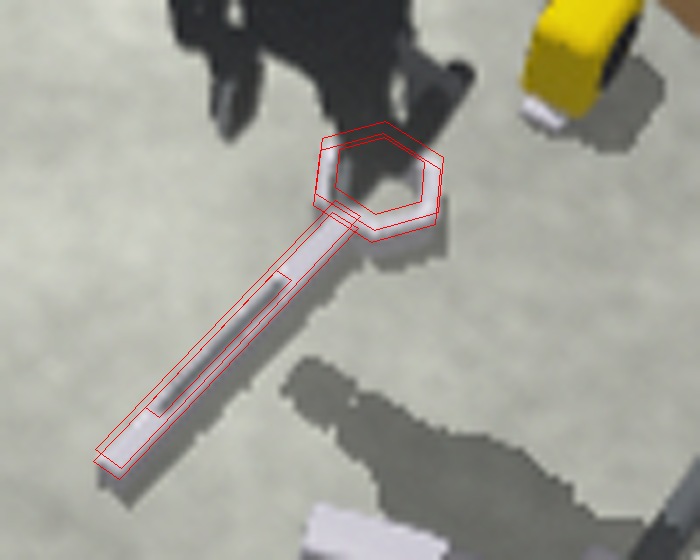

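Request:
move_arm(linear=[[-0.2,-0.4,2],[0,0,1.7],[0,0,0.4],[0,0,0.1]], dr=[[0.007,-0.01,0.004],[0,0,0],[0,0,0],[0,0,0]], claw=[5,5,5,5])

```text
time_s: 2.6
tool_pos: [479.7, -273.4, 6.7]
tool_rot: [3.138, -0.002, 0.099]
contact_force: [0.3, -0.6, 0.2]
grip_width: 50.0
```

```bash
python3 go.py 479.5 -268.8 3 0.103
```

```text
t 2.6 pos [ 479.7 -273.4    6.7] rot [ 3.138e+00 -2.000e-03  9.900e-02] F [ 0.3 -0.6  0.2] w 50.0
lin cm [ 0.02 -0.46  0.37] dr [ 0.004 -0.002 -0.004] q [ 0.53  0.57 -0.11  2.    0.12  0.57 -1.14]
```

Request:
move_arm(linear=[[0,-0.4,0.3],[0,-0.1,0]], dr=[[0,0,0],[0,0,0]], claw=[5,5])

```text
time_s: 2.8
tool_pos: [480.5, -269.6, 5.7]
tool_rot: [3.135, -0.006, 0.098]
contact_force: [0.2, -0.6, 0.7]
grip_width: 50.5
```

```bash
python3 go.py 479.5 -268.8 3 0.103
```

```text
t 2.8 pos [ 480.5 -269.6    5.7] rot [ 3.135 -0.006  0.098] F [ 0.2 -0.6  0.7] w 50.5
lin cm [-0.09 -0.09  0.27] dr [ 0.006 -0.006 -0.005] q [ 0.52  0.57 -0.11  2.01  0.12  0.57 -1.15]
```

Request:
move_arm(linear=[[-0.1,-0.1,0.3],[0,0,0],[0,0,0],[0,0,0],[0,0,0],[0,0,0]], dr=[[0.005,-0.005,-0.005],[0,0,0],[0,0,0],[0,0,0],[0,0,0],[0,0,0]], claw=[5,3,1,0,0,0])

```text
time_s: 3.4
tool_pos: [480.7, -269.2, 4.7]
tool_rot: [3.139, -0.003, 0.103]
contact_force: [-1.1, 0.2, 1.3]
grip_width: 12.3
```

```bash
python3 go.py 479.5 -268.8 3 0.103
```

```text
t 3.4 pos [ 480.7 -269.2    4.7] rot [ 3.139e+00 -3.000e-03  1.030e-01] F [-1.1  0.2  1.3] w 12.3
lin cm [-0.11 -0.05  0.17] dr [ 0.003 -0.003 -0.   ] q [ 0.52  0.57 -0.11  2.    0.12  0.57 -1.14]
```

Request:
move_arm(linear=[[0,0,-2],[0,0,-3.5],[0,0,-3.5],[0,-2,-3],[0.5,-3,0],[0.5,-3,0],[0.5,-3,0],[0.5,-3,0]], dr=[[0,0,0],[0,0,0],[0,0,0],[0,0,0],[0,0,-0.1],[0,0,-0.1],[0,0,-0.1],[0,0,-0.1]], claw=[0,0,0,0,0,0,0,0])

```text
time_s: 4.2
tool_pos: [459.9, -127.2, 123.0]
tool_rot: [-3.134, 0.011, 0.51]
contact_force: [-0.9, 0.8, -4.4]
grip_width: 12.5
```

```bash
python3 go.py 528.3 20.9 130 0.515;python3 - <<'E'
from h import *; from rig import bot
for n in("side","top"): cv2.imwrite(f"pics/{n}2.png",bot.camera(n))
E
```

```text
t 4.2 pos [ 459.9 -127.2  123. ] rot [-3.134  0.011  0.51 ] F [-0.9  0.8 -4.4] w 12.5
lin cm [13.18 -9.6  -0.77] dr [-0.007  0.011 -0.005] q [ 0.42  0.31 -0.28  2.08  0.12  0.78 -1.  ]
```

View pics/top2.png

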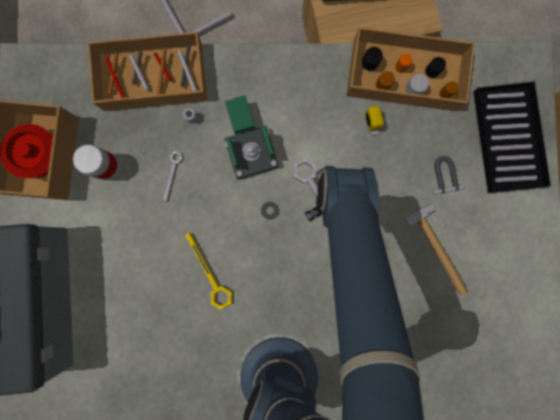

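View pics/side2.png

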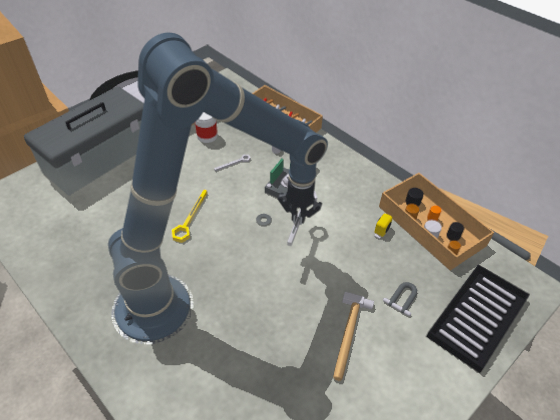

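Request:
move_arm(linear=[[2.6,-1.9,-0.2],[2.6,-1.9,-0.2],[2.6,-1.9,-0.2],[2.6,-1.9,0],[2,-1.4,0],[0,0,0]], dr=[[0,0,0],[0,0,0],[0,0,0],[0,0,0],[0,0,0],[0,0,0]], claw=[0,0,0,0,0,0])

```text
time_s: 4.9
tool_pos: [519.0, 17.8, 122.9]
tool_rot: [-3.126, 0.024, 0.508]
contact_force: [-0.8, 0.8, -3.4]
grip_width: 12.2
```

```bash
python3 go.py 528.3 20.9 110 0.515;python3 - <<'E'
from h import *; from rig import bot
o=bot.get_obs();t=o["tool_pos"];w=o["tool_rot"][2]
x=t[0]+108.8*np.cos(w)-.4*np.sin(w);y=t[1]+108.8*np.sin(w)+.4*np.cos(w);zb=t[2]-4.7;print(x,y)
for n,r in(("side",[240,120,340,210]),("top",[210,120,310,220])):
    im=bot.camera(n);p=bot.camera_params(n);cv2.imwrite(f"pics/{n}3.png",im)
    overlay(p,im,sp2(x,y,w+np.pi,zb),r,6,f"pics/{n}3c.png")
E
```

```text
t 4.9 pos [519.   17.8 122.9] rot [-3.126  0.024  0.508] F [-0.8  0.8 -3.4] w 12.2
lin cm [1.   0.2  1.26] dr [-0.016  0.024 -0.008] q [ 0.15  0.38 -0.33  1.98  0.15  0.84 -1.32]
613.8415472793434 71.04192974763951
```

View pics/top3c.png

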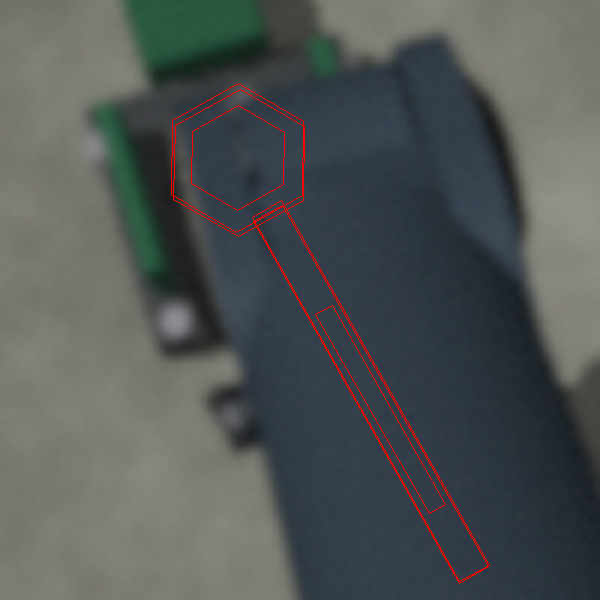

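View pics/side3c.png

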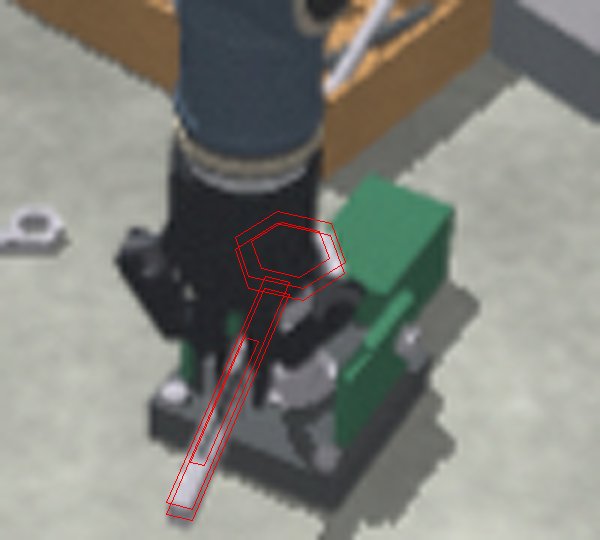

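Request:
move_arm(linear=[[1,0.2,0.5],[0,0,1],[0,0,1],[0,0,0.8],[0,0,0.5]], dr=[[-0.016,0.024,-0.008],[0,0,0],[0,0,0],[0,0,0],[0,0,0]], claw=[0,0,0,0,0])

```text
time_s: 5.5
tool_pos: [523.1, 9.8, 79.9]
tool_rot: [3.14, 0.012, 0.502]
contact_force: [0.2, 0.4, -4.4]
grip_width: 12.1
```

```bash
python3 go.py 528.3 20.9 76 0.515
```

```text
t 5.5 pos [523.1   9.8  79.9] rot [3.14  0.012 0.502] F [ 0.2  0.4 -4.4] w 12.1
lin cm [ 1.   -0.72  0.37] dr [ 0.002  0.012 -0.013] q [ 0.14  0.44 -0.3   2.01  0.2   0.73 -1.36]
```

Request:
move_arm(linear=[[1,-0.7,0],[0,0,0],[0,0,0]], dr=[[0.002,0.012,-0.013],[0,0,0],[0,0,0]], claw=[0,0,0])

```text
time_s: 5.8
tool_pos: [528.1, 21.2, 78.5]
tool_rot: [-3.14, 0.001, 0.515]
contact_force: [-0.1, 0.4, -4.5]
grip_width: 12.1
```

```bash
python3 go.py 528.3 20.9 76 0.515
```

```text
t 5.8 pos [528.1  21.2  78.5] rot [-3.14e+00  1.00e-03  5.15e-01] F [-0.1  0.4 -4.5] w 12.1
lin cm [0.   0.03 0.25] dr [-0.002  0.001  0.   ] q [ 0.13  0.45 -0.31  2.01  0.2   0.72 -1.36]
```

```bash
cat > look.py <<'E'
import sys;from h import *; from rig import bot
k=sys.argv[1];o=bot.get_obs();t=o["tool_pos"];w=o["tool_rot"][2]
x=t[0]+108.8*np.cos(w)-.4*np.sin(w);y=t[1]+108.8*np.sin(w)+.4*np.cos(w);zb=t[2]-4.7;print("ring",x,y,zb)
n="side";im=bot.camera(n);p=bot.camera_params(n);cv2.imwrite(f"pics/s{k}.png",im)
r=[250,130,340,210];cv2.imwrite(f"pics/s{k}c.png",cv2.resize(im[130:210,250:340],None,fx=7,fy=7,interpolation=cv2.INTER_CUBIC))
E
python3 look.py 4
```

```text
ring 622.5971354480993 75.14910822612022 73.82934097339196
```

View pics/s4c.png

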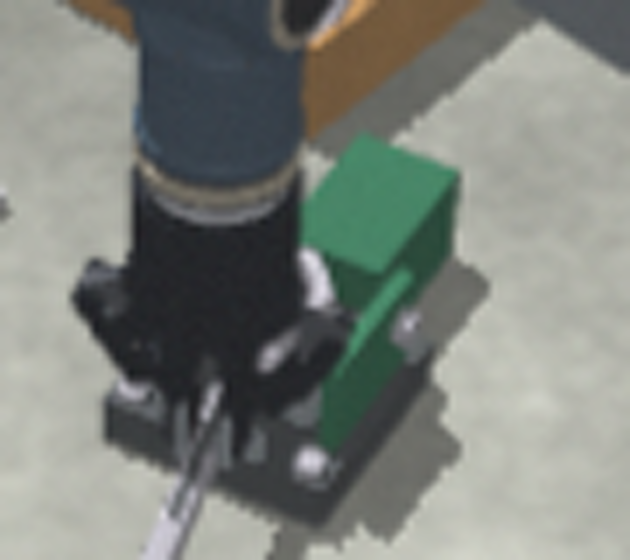

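Request:
move_arm(linear=[[0,0,0.6],[0,0,0.5],[0,0,0.4],[0,0,0]], dr=[[0,0,0],[0,0,0],[0,0,0],[0,0,0]], claw=[0,0,0,0])

```text
time_s: 6.25
tool_pos: [528.9, 21.6, 63.2]
tool_rot: [-3.141, -0.001, 0.516]
contact_force: [-0.1, 0.4, -4.2]
grip_width: 12.4
```

```bash
python3 go.py 528.3 20.9 60 0.515
```

```text
t 6.25 pos [528.9  21.6  63.2] rot [-3.141e+00 -1.000e-03  5.160e-01] F [-0.1  0.4 -4.2] w 12.4
lin cm [-0.09  0.03  0.32] dr [-0.001 -0.001  0.001] q [ 0.12  0.47 -0.3   2.02  0.21  0.69 -1.37]
```

Request:
move_arm(linear=[[-0.1,0,0.3],[0,0,0.3],[0,0,0.3],[0,0,0]], dr=[[0,0,0],[0,0,0],[0,0,0],[0,0,0]], claw=[0,0,0,0])

```text
time_s: 6.65
tool_pos: [528.1, 20.9, 53.4]
tool_rot: [-3.141, -0.001, 0.515]
contact_force: [0.1, -0.1, -4.0]
grip_width: 12.5
```

```bash
python3 go.py 528.3 20.9 50 0.515
```

```text
t 6.65 pos [528.1  20.9  53.4] rot [-3.141e+00 -1.000e-03  5.150e-01] F [ 0.1 -0.1 -4. ] w 12.5
lin cm [0.01 0.01 0.34] dr [-0.001 -0.001  0.   ] q [ 0.12  0.48 -0.3   2.02  0.22  0.66 -1.38]
```

Request:
move_arm(linear=[[0,0,0.3],[0,0,0.2],[0,0,0]], dr=[[0,0,0],[0,0,0],[0,0,0]], claw=[0,0,0])

```text
time_s: 6.95
tool_pos: [529.4, 20.9, 48.8]
tool_rot: [3.141, -0.003, 0.515]
contact_force: [-0.3, -0.4, -2.8]
grip_width: 12.5
```

```bash
python3 go.py 528.3 20.9 45 0.515
```

```text
t 6.95 pos [529.4  20.9  48.8] rot [ 3.141e+00 -3.000e-03  5.150e-01] F [-0.3 -0.4 -2.8] w 12.5
lin cm [-0.09 -0.06  0.38] dr [ 0.001 -0.003  0.   ] q [ 0.11  0.49 -0.29  2.03  0.22  0.65 -1.38]
```

Request:
move_arm(linear=[[-0.05,0,0.2],[0,0,0.2],[0,0,0]], dr=[[0,0,0],[0,0,0],[0,0,0]], claw=[0,0,0])

```text
time_s: 7.25
tool_pos: [529.4, 20.5, 45.6]
tool_rot: [3.14, -0.004, 0.516]
contact_force: [-2.8, -0.8, 2.5]
grip_width: 11.9
```

```bash
python3 go.py 528.3 20.9 45 0.515;python3 -c "
from rig import bot;print(bot.get_obs()['moment'])"
```

```text
t 7.25 pos [529.4  20.5  45.6] rot [ 3.14  -0.004  0.516] F [-2.8 -0.8  2.5] w 11.9
lin cm [-0.08 -0.09  0.06] dr [ 0.002 -0.004  0.001] q [ 0.11  0.49 -0.29  2.03  0.23  0.64 -1.38]
[0.03178012 0.08542994 0.10460902]
```

Request:
move_arm(linear=[[-0.15,-0.05,0.1],[0,0,0.1],[0,0,0]], dr=[[0,0,0],[0,0,0],[0,0,0]], claw=[0,0,0])

```text
time_s: 7.55
tool_pos: [529.4, 20.5, 44.7]
tool_rot: [3.138, -0.008, 0.516]
contact_force: [-2.0, -1.1, 2.2]
grip_width: 12.2
```

```bash
python3 go.py 528.3 20.9 45 0.515;python3 -c "
from rig import bot;print(bot.get_obs()['moment'])"
```

```text
t 7.55 pos [529.4  20.5  44.7] rot [ 3.138 -0.008  0.516] F [-2.  -1.1  2.2] w 12.2
lin cm [-0.08 -0.09 -0.03] dr [ 0.003 -0.008  0.001] q [ 0.11  0.49 -0.29  2.03  0.23  0.64 -1.39]
[ 0.0509589  -0.01709938  0.14531715]
```

Request:
move_arm(linear=[[-0.05,0.7,0],[0,0,0]], dr=[[0,0,-0.07],[0,0.006,0]], claw=[0,0])

```text
time_s: 7.75
tool_pos: [533.1, 14.2, 44.4]
tool_rot: [3.137, -0.015, 0.587]
contact_force: [1.0, 0.7, -4.7]
grip_width: 12.3
```

```bash
cat > st.py <<'E'
from rig import bot;import numpy as np
o=bot.get_obs();t=o["tool_pos"];w=o["tool_rot"][2];x=t[0]+108.8*np.cos(w)-.4*np.sin(w);y=t[1]+108.8*np.sin(w)+.4*np.cos(w)
print("t",round(o["time_s"],2),"pos",t.round(1),"rot",o["tool_rot"].round(3),"ring",x.round(1),y.round(1),"F",o["contact_force"].round(1),"M",o["moment"].round(2),"w",round(o["grip_width"],1))
f=o["contact_force"];print("a(handle rel -x)",round(w-.265,3),"Fx_t",round(f[0]*np.cos(w)+f[1]*np.sin(w),1),"Fy_t",round(f[0]*np.sin(w)-f[1]*np.cos(w),1))
# to put ring at (X,Y) keeping yaw
import sys
X,Y=(map(float,sys.argv[1:3]) if len(sys.argv)>2 else (623,74.5))
d=np.array([X-x,Y-y])/10;print("corr cm",np.round([d[0]*np.cos(w)+d[1]*np.sin(w),d[0]*np.sin(w)-d[1]*np.cos(w)],2))
E
python3 st.py
```

```text
t 7.75 pos [533.1  14.2  44.4] rot [ 3.137 -0.015  0.587] ring 623.5 74.8 F [ 1.   0.7 -4.7] M [ 0.01 -0.03 -0.05] w 12.3
a(handle rel -x) 0.322 Fx_t 1.2 Fy_t 0.0
corr cm [-0.06  0.  ]
```

Request:
move_arm(linear=[[-0.05,0,0.2],[0,0,0.2],[0,0,0.1]], dr=[[0,0.01,0],[0,0,0],[0,0,0]], claw=[0,0,0])

```text
time_s: 8.05
tool_pos: [532.8, 14.9, 38.3]
tool_rot: [3.139, -0.028, 0.584]
contact_force: [2.2, -0.9, -3.2]
grip_width: 12.3
```

```bash
python3 st.py
```

```text
t 8.05 pos [532.8  14.9  38.3] rot [ 3.139 -0.028  0.584] ring 623.4 75.2 F [ 2.2 -0.9 -3.2] M [-0.05 -0.26 -0.11] w 12.3
a(handle rel -x) 0.319 Fx_t 1.4 Fy_t 2.0
corr cm [-0.07  0.03]
```

Request:
move_arm(linear=[[0,0,0],[0,0,0]], dr=[[0,-0.028,0],[0,0,0]], claw=[0,0])

```text
time_s: 8.25
tool_pos: [533.0, 15.1, 38.3]
tool_rot: [3.138, 0.001, 0.583]
contact_force: [-0.3, -0.6, -0.1]
grip_width: 12.4
```

```bash
python3 st.py
```

```text
t 8.25 pos [533.   15.1  38.3] rot [3.138e+00 1.000e-03 5.830e-01] ring 623.6 75.3 F [-0.3 -0.6 -0.1] M [ 0.08 -0.2  -0.05] w 12.4
a(handle rel -x) 0.318 Fx_t -0.6 Fy_t 0.3
corr cm [-0.09  0.03]
```

Request:
move_arm(linear=[[0,-0.85,0],[0.05,-0.87,0],[0.05,-0.87,0],[0,0,0]], dr=[[0,0,0.08],[0,0,0.08],[0,0,0.08],[0,0,0]], claw=[0,0,0,0])

```text
time_s: 8.65
tool_pos: [521.4, 38.4, 38.4]
tool_rot: [3.137, -0.003, 0.337]
contact_force: [1.7, -0.5, -2.2]
grip_width: 12.2
```

```bash
python3 st.py 623.6 75
```

```text
t 8.65 pos [521.4  38.4  38.4] rot [ 3.137e+00 -3.000e-03  3.370e-01] ring 623.9 74.8 F [ 1.7 -0.5 -2.2] M [ 0.19 -0.21 -0.04] w 12.2
a(handle rel -x) 0.072 Fx_t 1.4 Fy_t 1.0
corr cm [-0.03 -0.03]
```

Request:
move_arm(linear=[[0,-0.87,0],[0.05,-0.87,0],[0.05,-0.87,0],[0,-0.87,0],[0.05,-0.87,0]], dr=[[0,0,0.08],[0,0,0.08],[0,0,0.08],[0,0,0.08],[0,0,0.08]], claw=[0,0,0,0,0])

```text
time_s: 9.15
tool_pos: [515.7, 79.6, 38.1]
tool_rot: [3.137, -0.007, -0.065]
contact_force: [0.5, -0.1, -1.4]
grip_width: 12.2
```

```bash
python3 st.py 623.6 75
```

```text
t 9.15 pos [515.7  79.6  38.1] rot [ 3.137 -0.007 -0.065] ring 624.2 72.9 F [ 0.5 -0.1 -1.4] M [-0.09 -0.04  0.36] w 12.2
a(handle rel -x) -0.33 Fx_t 0.5 Fy_t 0.1
corr cm [-0.08 -0.21]
```

Request:
move_arm(linear=[[0,-0.95,0],[0,-0.9,0],[0,-0.9,0],[0,-0.7,0],[0,0,0]], dr=[[0,0,0.08],[0,-0.005,0.08],[0,0,0.08],[0,0,0.06],[0,0,0]], claw=[0,0,0,0,0])

```text
time_s: 9.65
tool_pos: [522.7, 111.9, 38.1]
tool_rot: [3.136, -0.006, -0.366]
contact_force: [0.3, 0.2, 0.2]
grip_width: 12.1
```

```bash
cat >> st.py <<'E'
d=(t[:2]-np.array([X,Y]))/1000;print("T",round(o["moment"][2]+d[0]*f[1]-d[1]*f[0],3))
E
python3 st.py 623.6 75
```

```text
t 9.65 pos [522.7 111.9  38.1] rot [ 3.136 -0.006 -0.366] ring 624.4 73.3 F [0.3 0.2 0.2] M [ 0.3  -0.19  0.04] w 12.1
a(handle rel -x) -0.631 Fx_t 0.2 Fy_t -0.2
corr cm [-0.14 -0.13]
T 0.019
```

Request:
move_arm(linear=[[-0.05,0.7,0],[0,0.7,0],[0,0,-0.5],[0,0,-0.7],[0,0,-0.7],[0,0,-0.5],[0,0,0]], dr=[[0,0,-0.065],[0,0,-0.065],[0,0,0],[0,0,0],[0,0,0],[0,0,0],[0,0,0]], claw=[0,0,0,0,0,0,0])

```text
time_s: 10.35
tool_pos: [515.7, 97.1, 62.9]
tool_rot: [3.135, -0.001, -0.227]
contact_force: [-0.1, 0.6, -4.8]
grip_width: 12.4
```

```bash
python3 st.py 623.6 75
```

```text
t 10.35 pos [515.7  97.1  62.9] rot [ 3.135e+00 -1.000e-03 -2.270e-01] ring 621.8 73.0 F [-0.1  0.6 -4.8] M [0.08 0.13 0.02] w 12.4
a(handle rel -x) -0.492 Fx_t -0.2 Fy_t -0.6
corr cm [ 0.13 -0.24]
T -0.039
```

Request:
move_arm(linear=[[0.1,1.1,0],[0.06,1.14,0],[0.06,1.14,0],[0.06,1.14,0],[0.06,1.14,0],[0.06,1.14,0],[0.06,1.14,0],[0.06,1.14,0]], dr=[[0,0,-0.105],[0,0,-0.105],[0,0,-0.105],[0,0,-0.105],[0,0,-0.105],[0,0,-0.105],[0,0,-0.105],[0,0,-0.105]], claw=[0,0,0,0,0,0,0,0])

```text
time_s: 11.15
tool_pos: [529.0, 11.0, 62.5]
tool_rot: [3.141, 0.014, 0.654]
contact_force: [-0.1, -0.0, -3.9]
grip_width: 12.5
```

```bash
python3 st.py 623.6 75; python3 go.py 549.5 -4.7 62 0.822
```

```text
t 11.15 pos [529.   11.   62.5] rot [3.141 0.014 0.654] ring 615.1 77.5 F [-0.1 -0.  -3.9] M [ 0.01  0.06 -0.01] w 12.5
a(handle rel -x) 0.389 Fx_t -0.1 Fy_t -0.1
corr cm [0.52 0.72]
T -0.017
t 11.15 pos [529.   11.   62.5] rot [3.141 0.014 0.654] F [-0.1 -0.  -3.9] w 12.5
lin cm [0.68 2.5  0.04] dr [-0.001  0.014 -0.168] q [ 0.14  0.47 -0.31  2.01  0.23  0.7  -1.23]
```

Request:
move_arm(linear=[[0.4,1.4,0],[0.3,1.1,0],[0,0,0],[0,0,0]], dr=[[0,0.01,-0.1],[0,0.004,-0.068],[0,0,0],[0,0,0]], claw=[0,0,0,0])

```text
time_s: 11.55
tool_pos: [548.9, -6.3, 61.3]
tool_rot: [-3.138, 0.004, 0.825]
contact_force: [-0.4, -0.5, -3.9]
grip_width: 12.0
```

```bash
python3 st.py 623.6 75; python3 go.py 549.5 -4.7 62 0.822
```

```text
t 11.55 pos [548.9  -6.3  61.3] rot [-3.138  0.004  0.825] ring 622.5 73.9 F [-0.4 -0.5 -3.9] M [-0.07  0.07 -0.01] w 12.0
a(handle rel -x) 0.56 Fx_t -0.7 Fy_t 0.1
corr cm [0.16 0.01]
T 0.002
t 11.55 pos [548.9  -6.3  61.3] rot [-3.138  0.004  0.825] F [-0.4 -0.5 -3.9] w 12.0
lin cm [ 0.16 -0.07 -0.07] dr [-0.003  0.004  0.003] q [ 0.2   0.5  -0.35  1.97  0.25  0.72 -1.04]
```

Lower with the small correction.

Request:
move_arm(linear=[[0.15,0,0.3],[0,0,0.4],[0,0,0.4],[0,0,0.2],[0,0,0]], dr=[[0,0.004,0],[0,0,0],[0,0,0],[0,0,0],[0,0,0]], claw=[0,0,0,0,0])

```text
time_s: 12.05
tool_pos: [548.6, -3.8, 47.2]
tool_rot: [-3.139, 0.001, 0.825]
contact_force: [0.4, -0.4, -2.6]
grip_width: 12.3
```

```bash
python3 st.py 623.6 75
```

```text
t 12.05 pos [548.6  -3.8  47.2] rot [-3.139e+00  1.000e-03  8.250e-01] ring 622.2 76.4 F [ 0.4 -0.4 -2.6] M [-0.27 -0.08 -0.12] w 12.3
a(handle rel -x) 0.56 Fx_t -0.0 Fy_t 0.5
corr cm [-0.01  0.2 ]
T -0.062
```

Request:
move_arm(linear=[[0,0.15,0.2],[0,0,0.3],[0,0,0.3],[0,0,0]], dr=[[0,0,0],[0,0,0],[0,0,0],[0,0,0]], claw=[0,0,0,0])

```text
time_s: 12.45
tool_pos: [549.5, -4.2, 38.6]
tool_rot: [-3.138, 0.001, 0.825]
contact_force: [-1.0, -2.0, -1.4]
grip_width: 12.4
```

```bash
python3 st.py 623.6 75
```

```text
t 12.45 pos [549.5  -4.2  38.6] rot [-3.138e+00  1.000e-03  8.250e-01] ring 623.0 76.0 F [-1.  -2.  -1.4] M [-0.12  0.08 -0.05] w 12.4
a(handle rel -x) 0.56 Fx_t -2.2 Fy_t 0.6
corr cm [-0.03  0.11]
T 0.018
```

Request:
move_arm(linear=[[0,-0.85,0],[0.05,-0.92,0],[0.03,-0.92,0],[0.03,-0.92,0],[0.03,-0.92,0],[0.03,-0.92,0],[0.03,-0.92,0],[0.03,-0.92,0]], dr=[[0,0,0.085],[0,0,0.085],[0,0,0.085],[0,0,0.085],[0,0,0.085],[0,0,0.085],[0,0,0.085],[0,0,0.085]], claw=[0,0,0,0,0,0,0,0])

```text
time_s: 13.25
tool_pos: [516.5, 59.5, 39.4]
tool_rot: [3.141, -0.0, 0.127]
contact_force: [0.9, -1.6, -5.2]
grip_width: 12.2
```

```bash
python3 st.py 623.6 75
```

```text
t 13.25 pos [516.5  59.5  39.4] rot [ 3.141 -0.     0.127] ring 624.4 73.6 F [ 0.9 -1.6 -5.2] M [-0.29 -0.22  0.28] w 12.2
a(handle rel -x) -0.138 Fx_t 0.7 Fy_t 1.7
corr cm [-0.06 -0.15]
T 0.46
```

Request:
move_arm(linear=[[0,-0.9,0.1],[0,-0.87,0],[0,-0.65,0]], dr=[[0,0,0.08],[0,0,0.08],[0,0,0.06]], claw=[0,0,0])

```text
time_s: 13.55
tool_pos: [516.1, 83.8, 39.0]
tool_rot: [3.14, -0.003, -0.1]
contact_force: [1.3, -1.5, -3.3]
grip_width: 12.2
```

```bash
python3 st.py 623.6 75
```

```text
t 13.55 pos [516.1  83.8  39. ] rot [ 3.14e+00 -3.00e-03 -1.00e-01] ring 624.4 73.4 F [ 1.3 -1.5 -3.3] M [-0.36 -0.04  0.2 ] w 12.2
a(handle rel -x) -0.365 Fx_t 1.4 Fy_t 1.4
corr cm [-0.09 -0.15]
T 0.349
```

Request:
move_arm(linear=[[0,-0.25,0],[0,-0.22,0],[0,-0.22,0]], dr=[[0,0,0.02],[0,0,0.02],[0,0,0.02]], claw=[0,0,0])

```text
time_s: 13.85
tool_pos: [516.9, 90.2, 39.0]
tool_rot: [3.138, -0.003, -0.161]
contact_force: [1.1, -1.7, -3.0]
grip_width: 12.3
```

```bash
python3 st.py 623.6 75
```

```text
t 13.85 pos [516.9  90.2  39. ] rot [ 3.138e+00 -3.000e-03 -1.610e-01] ring 624.4 73.2 F [ 1.1 -1.7 -3. ] M [-0.26  0.01  0.25] w 12.3
a(handle rel -x) -0.426 Fx_t 1.4 Fy_t 1.5
corr cm [-0.11 -0.16]
T 0.418
```

Request:
move_arm(linear=[[0,-0.22,0],[0,-0.22,0],[0,-0.22,0]], dr=[[0,0,0.02],[0,0,0.02],[0,0,0.02]], claw=[0,0,0])

```text
time_s: 14.15
tool_pos: [518.2, 97.0, 38.9]
tool_rot: [3.139, -0.003, -0.225]
contact_force: [0.5, -2.0, -3.2]
grip_width: 12.4
```

```bash
python3 st.py 623.6 75
```

```text
t 14.15 pos [518.2  97.   38.9] rot [ 3.139e+00 -3.000e-03 -2.250e-01] ring 624.3 73.1 F [ 0.5 -2.  -3.2] M [-0.31  0.04  0.2 ] w 12.4
a(handle rel -x) -0.49 Fx_t 1.0 Fy_t 1.9
corr cm [-0.11 -0.17]
T 0.403
```

Request:
move_arm(linear=[[0,-0.22,0],[0,-0.22,0],[0,-0.22,0]], dr=[[0,0,0.02],[0,0,0.02],[0,0,0.02]], claw=[0,0,0])

```text
time_s: 14.45
tool_pos: [519.8, 103.2, 38.8]
tool_rot: [3.138, -0.004, -0.29]
contact_force: [0.2, -3.8, -2.8]
grip_width: 12.1
```

```bash
python3 st.py 623.6 75
```

```text
t 14.45 pos [519.8 103.2  38.8] rot [ 3.138 -0.004 -0.29 ] ring 624.2 72.5 F [ 0.2 -3.8 -2.8] M [-0.86  0.11  0.37] w 12.1
a(handle rel -x) -0.555 Fx_t 1.3 Fy_t 3.6
corr cm [-0.12 -0.22]
T 0.761
```

Request:
move_arm(linear=[[0,-0.22,0]], dr=[[0,0,0.015]], claw=[0])

```text
time_s: 14.55
tool_pos: [520.1, 104.4, 38.7]
tool_rot: [3.136, -0.003, -0.305]
contact_force: [-0.8, -5.0, -2.7]
grip_width: 12.1
```

```bash
python3 st.py 623.6 75
```

```text
t 14.55 pos [520.1 104.4  38.7] rot [ 3.136e+00 -3.000e-03 -3.050e-01] ring 624.0 72.0 F [-0.8 -5.  -2.7] M [-1.14  0.09  0.61] w 12.1
a(handle rel -x) -0.57 Fx_t 0.8 Fy_t 5.0
corr cm [-0.13 -0.27]
T 1.146
```

Request:
move_arm(linear=[[0,-0.1,0],[0,-0.06,0]], dr=[[0,0,0.005],[0,0,0.003]], claw=[0,0])

```text
time_s: 14.75
tool_pos: [520.2, 104.7, 38.5]
tool_rot: [3.133, -0.003, -0.313]
contact_force: [0.5, -4.5, -2.2]
grip_width: 12.2
```

```bash
python3 st.py 623.6 75
```

```text
t 14.75 pos [520.2 104.7  38.5] rot [ 3.133e+00 -3.000e-03 -3.130e-01] ring 623.8 71.6 F [ 0.5 -4.5 -2.2] M [-0.87  0.08  0.66] w 12.2
a(handle rel -x) -0.578 Fx_t 1.9 Fy_t 4.2
corr cm [-0.13 -0.32]
T 1.114
```

Request:
move_arm(linear=[[0,-0.15,0],[0,-0.1,0]], dr=[[0,0,0.006],[0,0,0.004]], claw=[0,0])

```text
time_s: 14.95
tool_pos: [520.4, 105.5, 38.5]
tool_rot: [3.13, -0.003, -0.322]
contact_force: [-0.6, -5.2, -1.5]
grip_width: 12.3
```

```bash
python3 st.py 623.6 75
```

```text
t 14.95 pos [520.4 105.5  38.5] rot [ 3.13e+00 -3.00e-03 -3.22e-01] ring 623.7 71.4 F [-0.6 -5.2 -1.5] M [-1.19  0.13  0.72] w 12.3
a(handle rel -x) -0.587 Fx_t 1.1 Fy_t 5.1
corr cm [-0.13 -0.34]
T 1.269
```

Torque of about 1.2 N m held on the stop. Now I back off into the play and lift.

Request:
move_arm(linear=[[0,0.4,0],[0,0.6,0],[0,0.5,0],[0,0,0]], dr=[[0,0,-0.03],[0,0,-0.05],[0,0,-0.045],[-0.008,0,0]], claw=[0,0,0,0])

```text
time_s: 15.35
tool_pos: [517.8, 95.9, 39.2]
tool_rot: [3.132, -0.003, -0.203]
contact_force: [-0.1, -1.8, -3.5]
grip_width: 12.1
```

```bash
python3 st.py 623.6 75
```

```text
t 15.35 pos [517.8  95.9  39.2] rot [ 3.132e+00 -3.000e-03 -2.030e-01] ring 624.4 74.4 F [-0.1 -1.8 -3.5] M [-0.36  0.   -0.24] w 12.1
a(handle rel -x) -0.468 Fx_t 0.2 Fy_t 1.8
corr cm [-0.09 -0.04]
T -0.054
```

Request:
move_arm(linear=[[0,0,-0.4],[0,0,-0.6],[0,0,-0.8],[0,0,-0.8],[0,0,0]], dr=[[0,0,0],[0,0,0],[0,0,0],[0,0,0],[0,0,0]], claw=[0,0,0,0,0])

```text
time_s: 15.85
tool_pos: [518.4, 100.0, 67.7]
tool_rot: [3.136, -0.004, -0.206]
contact_force: [0.4, -0.2, -3.7]
grip_width: 12.1
```

```bash
python3 st.py 623.6 75
```

```text
t 15.85 pos [518.4 100.   67.7] rot [ 3.136 -0.004 -0.206] ring 625.0 78.2 F [ 0.4 -0.2 -3.7] M [ 0.07  0.13 -0.04] w 12.1
a(handle rel -x) -0.471 Fx_t 0.4 Fy_t 0.1
corr cm [-0.08  0.34]
T -0.035
```

Request:
move_arm(linear=[[0,0.3,-1],[0,0.1,-1.5],[0,0.1,-2],[0,0,-2],[0,0,0]], dr=[[0,0,0],[0,0,0],[0,0,0],[0,0,0],[0,0,0]], claw=[0,0,0,0,0])

```text
time_s: 16.35
tool_pos: [515.7, 96.9, 137.1]
tool_rot: [3.137, -0.003, -0.203]
contact_force: [0.6, -0.2, -3.2]
grip_width: 12.3
```

```bash
python3 go.py 480 -269 130 0.1;python3 - <<'E'
from h import *; from rig import bot
for n in("side","top"): cv2.imwrite(f"pics/{n}5.png",bot.camera(n))
im=cv2.imread("pics/side5.png");cv2.imwrite("pics/side5c.png",cv2.resize(im[120:240,230:380],None,fx=5,fy=5,interpolation=cv2.INTER_CUBIC))
E
```

```text
t 16.35 pos [515.7  96.9 137.1] rot [ 3.137e+00 -3.000e-03 -2.030e-01] F [ 0.6 -0.2 -3.2] w 12.3
lin cm [ 3.86 36.56  0.89] dr [ 0.005 -0.002 -0.303] q [-0.21  0.34 -0.07  1.98  0.04  0.82 -2.08]
```

View pics/side5c.png

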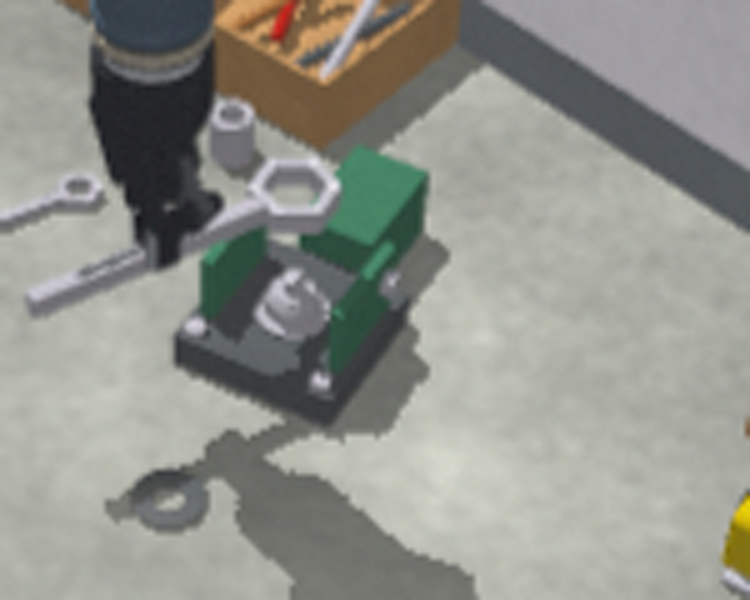

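The crop shows the spanner clear above the bracket, with its ring at (295,190), and the loose washer in its place at (170,500).

Request:
move_arm(linear=[[0.4,3,0],[0.4,4.2,0],[0.4,4.2,0],[0.4,4.2,0],[0.4,4.2,0],[0.4,4.2,0],[0.4,4.2,0],[0.4,4.2,0]], dr=[[0,0,0],[0,0,0],[0,0,0],[0,0,0],[0,0,0],[0,0,0],[0,0,0],[0,0,0]], claw=[0,0,0,0,0,0,0,0])

```text
time_s: 17.25
tool_pos: [475.4, -228.5, 125.8]
tool_rot: [3.138, 0.02, -0.183]
contact_force: [1.6, 0.5, -4.0]
grip_width: 12.4
```

```bash
python3 go.py 480 -269 60 0.1
```

```text
t 17.25 pos [ 475.4 -228.5  125.8] rot [ 3.138  0.02  -0.183] F [ 1.6  0.5 -4. ] w 12.4
lin cm [1.32 3.88 6.57] dr [ 0.001  0.021 -0.283] q [ 0.33  0.36  0.04  1.98 -0.01  0.82 -1.38]
```

Request:
move_arm(linear=[[0.7,2,0],[0.6,1.6,0],[0,0.5,2],[0,0,2.5],[0,0,2],[0,0,0]], dr=[[0,0.02,-0.12],[0,0,-0.12],[0,0,-0.04],[0,0,0],[0,0,0],[0,0,0]], claw=[0,0,0,0,0,0])

```text
time_s: 17.85
tool_pos: [475.0, -281.7, 50.9]
tool_rot: [3.141, 0.014, 0.094]
contact_force: [-0.3, 0.5, -3.8]
grip_width: 12.4
```

```bash
python3 go.py 480 -269 6 0.1
```

```text
t 17.85 pos [ 475.  -281.7   50.9] rot [3.141 0.014 0.094] F [-0.3  0.5 -3.8] w 12.4
lin cm [ 0.68 -1.23  4.48] dr [ 0.001  0.014 -0.006] q [ 0.46  0.5  -0.    1.98  0.02  0.68 -1.03]
```

Request:
move_arm(linear=[[0.7,-1.2,1],[0,0,1.5],[0,-0.2,1],[0,0,0.5],[0,0,0]], dr=[[0,0.014,0],[0,0,0],[0,0,0],[0,0,0],[0,0,0]], claw=[0,0,0,0,0])

```text
time_s: 18.35
tool_pos: [480.1, -266.2, 8.8]
tool_rot: [-3.141, 0.002, 0.095]
contact_force: [-0.4, 0.4, -3.3]
grip_width: 12.2
```

```bash
python3 go.py 480 -269 5 0.1
```

```text
t 18.35 pos [ 480.1 -266.2    8.8] rot [-3.141e+00  2.000e-03  9.500e-02] F [-0.4  0.4 -3.3] w 12.2
lin cm [-0.03  0.28  0.38] dr [-0.     0.002 -0.005] q [ 0.44  0.56 -0.01  2.01  0.01  0.58 -1.06]
```

Request:
move_arm(linear=[[0,0,0.2],[0,0,0.2],[0,0,0]], dr=[[0,0,0],[0,0,0],[0,0,0]], claw=[0,0,0])

```text
time_s: 18.65
tool_pos: [481.1, -266.9, 5.9]
tool_rot: [3.14, -0.0, 0.095]
contact_force: [-0.2, -0.3, -4.4]
grip_width: 12.1
```

```bash
python3 go.py 480 -269 5 0.1
```

```text
t 18.65 pos [ 481.1 -266.9    5.9] rot [ 3.14  -0.     0.095] F [-0.2 -0.3 -4.4] w 12.1
lin cm [-0.13  0.2   0.1 ] dr [ 0.001 -0.    -0.005] q [ 0.44  0.57 -0.01  2.01  0.01  0.57 -1.06]
```

Request:
move_arm(linear=[[0,0,0.15],[0,0,0],[0,0,0],[0,0,0],[0,0,0],[0,0,0],[0,0,0]], dr=[[0,0,0],[0,0,0],[0,0,0],[0,0,0],[0,0,0],[0,0,0],[0,0,0]], claw=[0,0,1.8,2.5,4,5,5])

```text
time_s: 19.35
tool_pos: [484.6, -268.8, 7.6]
tool_rot: [3.136, -0.008, 0.094]
contact_force: [-0.9, -0.0, -0.8]
grip_width: 50.2
```

```bash
python3 go.py 480 -269 5 0.1
```

```text
t 19.35 pos [ 484.6 -268.8    7.6] rot [ 3.136 -0.008  0.094] F [-0.9 -0.  -0.8] w 50.2
lin cm [-0.46 -0.02  0.26] dr [ 0.006 -0.008 -0.006] q [ 0.44  0.56 -0.01  2.    0.01  0.56 -1.06]
```

Retreat straight up, then towards the robot and the side so the cameras can see.

Request:
move_arm(linear=[[0,0,-1.5],[0,0,-2.5],[0,0,-4],[0,0,-4],[0,2,-4],[0,4,-2],[0,4,0],[0,4,0]], dr=[[0,0,0],[0,0,0],[0,0,0],[0,0,0],[0,0,0],[0,0,0],[0,0,0],[0,0,0]], claw=[5,5,5,5,5,5,5,5])

```text
time_s: 20.15
tool_pos: [499.3, -403.9, 205.0]
tool_rot: [3.135, -0.013, 0.107]
contact_force: [1.5, 0.4, 0.3]
grip_width: 50.2
```

Request:
move_arm(linear=[[0,4,0],[0,4,0],[0,4,0],[0,4,0],[0,0,0]], dr=[[0,0,0],[0,0,0],[0,0,0],[0,0,0],[0,0,0]], claw=[5,5,5,5,5])

```text
time_s: 20.65
tool_pos: [513.8, -575.0, 214.0]
tool_rot: [3.127, -0.017, 0.102]
contact_force: [-0.6, -0.6, -0.8]
grip_width: 50.3
```

```bash
python3 - <<'E'
from h import *; from rig import bot
for n in("side","top"): cv2.imwrite(f"pics/{n}6.png",bot.camera(n))
p=bot.camera_params("top");im=cv2.imread("pics/top6.png")
s=fit2(p,im,(592,-256,-3.045));print(s);overlay(p,im,sp2(*s[:3]),[210,110,430,250],3.6,"pics/t6c.png")
im=cv2.imread("pics/side6.png");cv2.imwrite("pics/s6c.png",cv2.resize(im[120:300,230:400],None,fx=3.3,fy=3.3,interpolation=cv2.INTER_CUBIC))
E
sed -i 's/fx=f,fy=f/fx=f,fy=f/' h.py
```

```text
(np.float64(589.7540277240167), np.float64(-255.70509864214304), np.float64(-3.04967843883701), np.float64(0.7109426259994507))
```

View pics/top6.png

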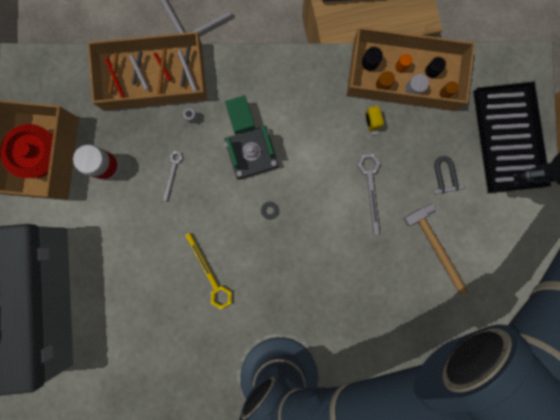

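View pics/s6c.png

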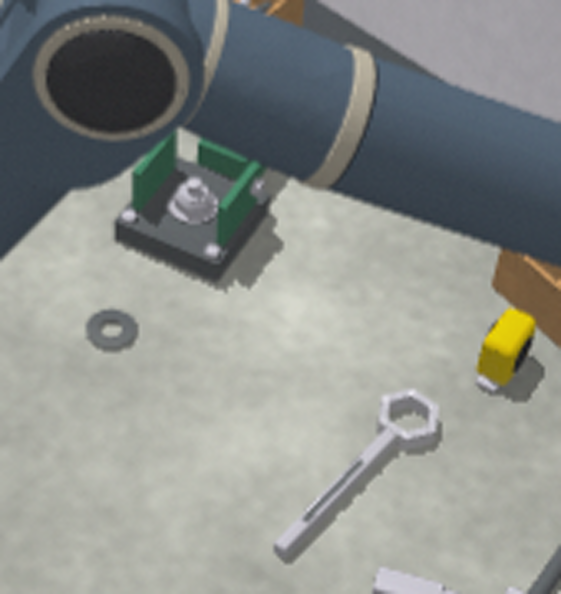

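View pics/t6c.png

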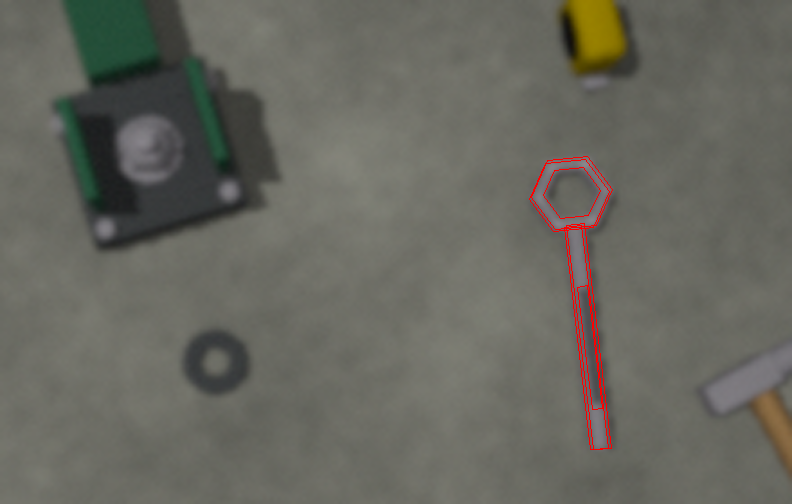

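The top picture shows the spanner flat at (370,163)–(377,232), with the other things in place. One last check is the nut's turn, before against after.

```bash
python3 - <<'E'
from h import *
L=[]
for f in("pics/top0.png","pics/top6.png"):
    im=cv2.imread(f);c=cv2.resize(im[138:166,236:266],None,fx=13,fy=13,interpolation=cv2.INTER_CUBIC).astype(float);L.append(np.clip((c-40)*1.6,0,255))
cv2.imwrite("pics/cmp.png",np.hstack(L))
E
```

```text
[ WARN:0@0.704] global loadsave.cpp:1063 imwrite_ Unsupported depth image for selected encoder is fallbacked to CV_8U.
```

View pics/cmp.png

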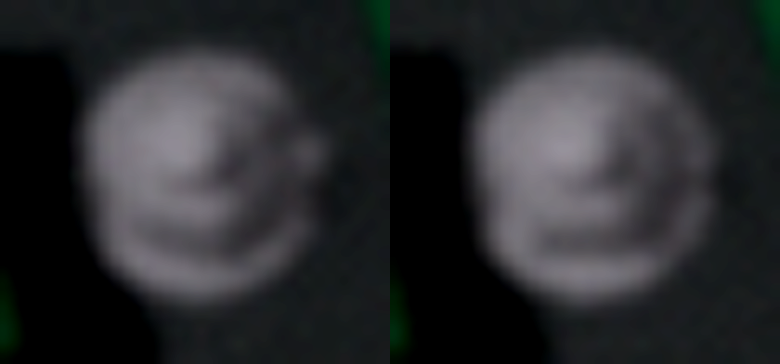

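```bash
python3 -c "
from rig import bot
print(bot.hand_in())"
```

```text
the job is handed in; nothing more can be done
None
```

I tightened the nut with the big steel spanner until it came up on its stop, pulled it to about 1.2 N m, and handed the job in at about 21 s. It took two clockwise swings, with one lift-off and reseat in between.

- **Torque:** while the nut was turning it needed about 0.35–0.45 N m. At the stop this rose steeply, and I held it at 1.1–1.27 N m for about 0.4 s, then backed off.
- **Nut angle:** I could not measure it directly. From the handle angle and the play in the ring I estimate about 2.5 rad. The before and after pictures show the nut turned, but they are too coarse to read an angle from.
- **Spanner:** it lies flat at its old place, ring at about (590, -256) mm, more than 300 mm from the stud. The arm is clear of everything.
- **Other things on the bench:** in the last top picture none of them seems to have moved.
- **What was off:** the ring did not drop over the nut at first. It touched with about 6 N, and turning it 0.07 rad let it seat. The handle also slipped about 0.03 rad in the fingers during the final pull.

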